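# Tip a tray of hub blanks into the feed hopper of a laser marking station

## Task

Lift the loose cover plate off the feed hopper's pins and lay it down flat in the middle of the black rubber mat, without dropping it. Then tip the hinged tray by its crossbar until all four hub blanks have slid into the hopper, and ease the tray back down level on its posts without letting it slam. Leave the mouse, the bottle and the chuck key where they are.

Things in the scene. Friction and masses are not known exactly. Their poses are not given: they have to be found in the camera images.
- feeder: Fixed bare-metal feeding unit on a drilled base plate 200 (x) x 390 (y) x 10 mm. Origin: centre of the plate's underside on the bench, below the tray's hinge line; z up. The hinged tray is on its +y side, the open-topped feed hopper on its -y side, with 26 mm flanges along both x sides of its rim, each with an upright pin (10 mm thick, 12 tall) at x +-89, y -95 mm.
- hopper (a point): Centre of the feed hopper's mouth at rim height: feeder x 0, y -90, z 120 mm; axes as the feeder's. Sheet-steel box, inside 146 (x) by 170 (y) mm and 110 deep; only the wall next to the tray is 15 mm lower.
- tray (a joint): Tray hinge (rad): 0 = level on its two posts; grows as the tray's rear (+y) rises and it tips towards the hopper; stop at 1.15. Hinge line: along feeder x through y 0, z 124 mm. Steel tray 150 wide (x), feeder y -2 to 182 mm, floor top z 128, side and rear walls to z 171, open at the hopper end, 0.55 kg empty. If let go while raised it falls back fast.
- crossbar (a point): Middle of the tray's crossbar: round, 12 mm thick, 150 long along feeder x, fixed to the tray on two flat arms rising from its side walls. With the tray level it is 40 mm behind (+y) and 114 mm above the hinge line (feeder z 238 mm), 66 mm above the blanks' tops. Pushing it towards the hopper tips the tray.
- cover: Loose flat aluminium cover plate, 204 (x) x 163 (y) x 5 mm, 0.3 kg, with a bar handle on top. Origin: centre of its underside. It starts on the hopper's rim, its two 14 mm square holes (at x +-89, y 0) over the two pins; it must rise 12 mm to clear them.
- cover_handle (a point): Middle of the cover's handle bar: 92 mm long along the cover's x, 12 wide (y) and 12 high, its middle 37 mm above the cover's underside, free underneath for 26 mm.
- mat: Black rubber mat on the bench, fixed, 260 (x) x 220 (y) x 3 mm. Origin: centre of its underside, on the bench.
- mouse: Bystander: loose black computer mouse, 108 x 60 x 33 mm. Origin: centre of its underside.
- cleaner: Bystander: loose white cleaner bottle, 56 mm across, 150 mm tall, standing. Origin: centre of its underside.
- chuck_key: Bystander: loose steel T-shaped chuck key lying on the bench, crossbar 90 mm along its x, shaft 126 mm along its y, 14 mm thick. Origin: on the bench under the middle of the crossbar.
- hub1: Turned aluminium hub blank in the tray: round flange 60 mm across and 15 mm thick with a boss 34 mm across on it, 44 mm high overall, about 0.15 kg; four alike. Origin: on its axis at mid-height, z from flange to boss.
- hub2: Turned aluminium hub blank in the tray: round flange 60 mm across and 15 mm thick with a boss 34 mm across on it, 44 mm high overall, about 0.15 kg; four alike. Origin: on its axis at mid-height, z from flange to boss.
- hub3: Turned aluminium hub blank in the tray: round flange 60 mm across and 15 mm thick with a boss 34 mm across on it, 44 mm high overall, about 0.15 kg; four alike. Origin: on its axis at mid-height, z from flange to boss.
- hub4: Turned aluminium hub blank in the tray: round flange 60 mm across and 15 mm thick with a boss 34 mm across on it, 44 mm high overall, about 0.15 kg; four alike. Origin: on its axis at mid-height, z from flange to boss.
Not all that is in view belongs to the job. What is shaped like the hub3 but purple is not meant. Leave any turquoise look-alike of the hub2 alone.

How it is judged:
On the way, in this order (a step that is already met when the one before it is completed fails the run):
1. the cover is off the hopper and lies flat, let go, in the middle of the mat, the tray still level (horizontal distance between cover and mat below 0.05 m and height (world z) of cover below 0.012 m and angle between cover's own z axis and vertical below 0.08 rad and contact force between the fingers and cover below 0.1 N and linear speed of cover below 0.03 m/s and value of joint tray below 0.15 rad), for 0.2 s.
2. the tray is tipped well up (value of joint tray above 0.5 rad), for 0.1 s.
3. all four blanks are in the hopper while the tray is still up (x of hub1 in the frame of feeder between -0.073 and 0.073 m and y of hub1 in the frame of feeder between -0.175 and 0 m and z of each of hub1, hub2, hub3, hub4 in the frame of feeder below 0.12 m and x of hub2 in the frame of feeder between -0.073 and 0.073 m and y of hub2 in the frame of feeder between -0.175 and 0 m and x of hub3 in the frame of feeder between -0.073 and 0.073 m and y of hub3 in the frame of feeder between -0.175 and 0 m and x of hub4 in the frame of feeder between -0.073 and 0.073 m and y of hub4 in the frame of feeder between -0.175 and 0 m and value of joint tray above 0.2 rad), for 0.1 s.
At the end, for the whole second after the job is handed in: All four blanks lie at rest inside the hopper, their middles below its rim; the tray is back level on its posts (within 0.05 rad); the cover lies flat (within 0.08 rad) and released on the mat, its centre within 50 mm of the mat's centre (horizontal distance between cover and mat below 0.05 m and height (world z) of cover below 0.012 m and angle between cover's own z axis and vertical below 0.08 rad and contact force between the fingers and cover below 0.1 N and linear speed of cover below 0.02 m/s and value of joint tray below 0.05 rad and x of hub1 in the frame of feeder between -0.073 and 0.073 m and y of hub1 in the frame of feeder between -0.175 and 0 m and z of each of hub1, hub2, hub3, hub4 in the frame of feeder below 0.12 m and linear speed of each of hub1, hub2, hub3, hub4 below 0.05 m/s and x of hub2 in the frame of feeder between -0.073 and 0.073 m and y of hub2 in the frame of feeder between -0.175 and 0 m and x of hub3 in the frame of feeder between -0.073 and 0.073 m and y of hub3 in the frame of feeder between -0.175 and 0 m and x of hub4 in the frame of feeder between -0.073 and 0.073 m and y of hub4 in the frame of feeder between -0.175 and 0 m); the robot touches nothing.
It fails at once if the tray slams: it swings down faster than 2.5 rad/s (velocity of joint tray below -2.5 rad/s).
It fails at once if the cover is dropped: it moves faster than 0.5 m/s while no finger touches it (a fall of about 13 mm) (contact force between the fingers and cover below 0.1 N and linear speed of cover above 0.5 m/s).
It fails at once if the computer mouse is moved by more than 30 mm (distance of mouse from where it was at the start of the episode above 0.03 m).
It fails at once if the cleaner bottle is moved by more than 30 mm (distance of cleaner from where it was at the start of the episode above 0.03 m).
It fails at once if the chuck key is moved by more than 30 mm (distance of chuck_key from where it was at the start of the episode above 0.03 m).
It also fails if it takes over 64 s, if anything falls off the work surface, if the arm or the gripper's body presses on something with over 40 N, if the wrist force passes 120 N, or if a joint passes its speed limit or range.

## Robot

A 6-joint arm with a two-finger parallel gripper is mounted at the origin on the work surface. World frame = base frame: x ahead of the robot, y to its left, z up, the work surface at z = 0. Lengths are in m, angles in rad, forces in N, time in s.
With the tool pointing down it reaches from about 0.35 to 0.975 m from the base axis. Payload 4.9 kg.
Tool frame: the origin (TCP) lies at the very end of the fingers, on their centre line; the grasp point (between the pads) lies behind it (manip.pinch_z is the y of the grasp point in the tool frame, in m); y points along the fingers, x is the direction in which the jaws open and shut, and the axes are right-handed (so a half turn about y gives the same grasp; the last joint's range is limited). The gripper opens to 85 mm and grips with 20 to 120 N. Pads are 22 mm wide; open, the fingers measure 114 mm over their backs; the gripper's body (76 mm by 85 mm) begins 54 mm behind the grasp point. The pads swing forward as they close: fully open they stand 13 mm farther back than shut.
Start: joints at [-1.327, 0.053, 1.613, -0, 1.476, -0.119], TCP at [0.222, -0.584, 0.2] pointing down, gripper open.
Joint ranges: [-3.01, 3.01], [-1.01, 2.22], [0.06, 2.58], [-1.02, 4.17], [0.09, 2.62], [-3.14, 3.14]. Speed limits (rad/s): [2.57, 2.57, 3.14, 3.14, 3.14, 3.14].

## Interface

Orientations are given as a unit quaternion [w, x, y, z].
In Python, from plant import manip gives the robot as it stands.
- The arm moves only by the tool drive_tool, never from a script. Its argument "motion" is a list of rows, each a list of 3 entries, a list of its own where there are three numbers: the shift along the tool's x, y, z in units of 25 mm (1.0 is 25 mm), then the turn, a rotation vector about the tool's x, y, z in units of 5 degrees (1.0 is 5 degrees), then the closure, from -1 (fully open) to 1 (shut). A call has 1 to 12 rows; each row shifts and turns the commanded pose from where the row before left it, along the tool's axes as they then stand; what a row does not reach is not made up. A row lasts 1/10 s, in which the tool goes at most 50 mm and 8.59 degrees, less where a joint would pass 70% of its speed; a pose out of reach is approached as far as the arm can. A call is refused whole if a number of a shift passes 1 or a number of a turn 1, either way. A call with a gripper value outside its range is refused whole. The fingers move at their own pace and stop on an object; the grip force is fixed at half the most. Time passes only in rows, so rows that do not move let the fingers close. It gives the time, the measured TCP pose, the force and the opening at its end, in the units of the state.
- manip.state(): the state, without advancing time (a new reading comes with each control period).
- manip.grab_frame(name): name is "scene" or "top" or "wrist"; returns a dict with "img" (420x560x3 uint8, blue, green, red), "range_z" (420x560 float32, m along the optical axis (not along the pixel's ray), 0 where there is no reading), "camera_matrix" (3x3 intrinsics, pixels), "world_from_camera" (4x4, takes a point from camera to world coordinates); the wrist camera has in their place "T_tool_cam" (4x4, takes a point from camera to tool coordinates, whose origin is the TCP and whose axes are the tool frame's). Camera axes: x right, y down, z forward; pixel columns grow to the right and rows downward; lengths in m; the calibration is good to about 2 mm. A picture is of the moment at which its call begins: read the wrist's pose just before it.
- manip.job_done(): hands the job in, once; it reports no verdict.
The state is a dict: "time": time; "joint_pos": joint angles; "joint_vel": joint speeds; "joint_efforts": joint torques, N m; "tool_pos": TCP position; "tool_rot": TCP orientation; "contact_force": force on the tool from outside, world axes, zero at the start; "ft_torque": the same for the moment, N m; "gripper_width": opening from 0.0 (shut) to 1.0 (fully open).
Only numpy, scipy, OpenCV 4.12 (cv2) and the standard library are available. Lean on these libraries where they do the work, as an engineer would, in place of code of your own. Each camera call takes 0.05 s, during which the arm holds its last target. There are 200 camera calls.

## Working session

There is one attempt and no reset: what is moved stays moved. The work goes in short steps, Python scripts to look and compute and a tool call to move; the robot and the scene stay as the last step left them, time stands still between calls to the robot, and variables do not carry over. Pictures are saved under pics/ and viewed, about 8 in all and at most 12, crops included, and the job is handed in when it is done.

Besides the shell and the picture viewer there is one more tool, called by a JSON object that holds its "method" and its "body", one argument or row to a line. drive_tool: Moves the arm, as the interface text tells. Its arguments: {"type":"object","properties":{"motion":{"type":"array","items":{"type":"array"}}},"required":["motion"]}

```bash
ls; mkdir -p pics
cat > h.py <<'E'
import numpy as np,cv2
from plant import manip
def cloud(f):
    K=f["camera_matrix"];z=f["range_z"];v,u=np.mgrid[:z.shape[0],:z.shape[1]]
    p=np.stack([(u-K[0,2])/K[0,0]*z,(v-K[1,2])/K[1,1]*z,z,np.ones_like(z)],-1)
    return (p@np.array(f["world_from_camera"]).T)[...,:3]
E
python3 - <<'E'
from h import *
print(manip.state()); print(manip.pinch_z)
for n in("scene","top"):
    f=manip.grab_frame(n);cv2.imwrite(f"pics/{n}0.png",f["img"]);np.savez(f"{n}0.npz",P=cloud(f),img=f["img"])
    print(n,f["world_from_camera"])
E
```

```text
pics
{'time': 0.0, 'joint_pos': array([-1.32702008e+00,  5.33628782e-02,  1.61428721e+00, -7.24308519e-06,
        1.47600171e+00, -1.19040405e-01]), 'joint_vel': array([-8.44839339e-04, -3.04842757e-04, -1.03076467e-03,  1.11577273e-05,
       -4.15137285e-04,  6.66456455e-04]), 'joint_efforts': array([-3.59214400e-04, -3.93677974e+01, -3.70176172e+01, -1.03614177e-04,
        7.08110645e-03, -5.18696467e-06]), 'tool_pos': array([ 0.22162626, -0.58365327,  0.19876341]), 'tool_rot': array([ 0.5824824 , -0.58152282,  0.40213495, -0.40103984]), 'contact_force': array([-0.79163802,  0.18264964, -0.26408746]), 'ft_torque': array([ 0.05224325, -0.0099973 , -0.02000864]), 'gripper_width': 0.9986448523782975}
-0.0187
scene [[-0.65573832  0.40674657 -0.63605384  1.57831575]
 [ 0.75470467  0.33005495 -0.56699611  0.88654851]
 [-0.020691   -0.85183388 -0.52340321  0.97682434]
 [ 0.          0.          0.          1.        ]]
top [[ 2.63402675e-02 -9.94889614e-01  9.74722822e-02  4.74951821e-01]
 [-9.99652575e-01 -2.63083123e-02  1.61327493e-03  1.81780847e-02]
 [ 9.59300763e-04 -9.74809119e-02 -9.95236932e-01  1.18393156e+00]
 [ 0.00000000e+00  0.00000000e+00  0.00000000e+00  1.00000000e+00]]
```

View pics/top0.png

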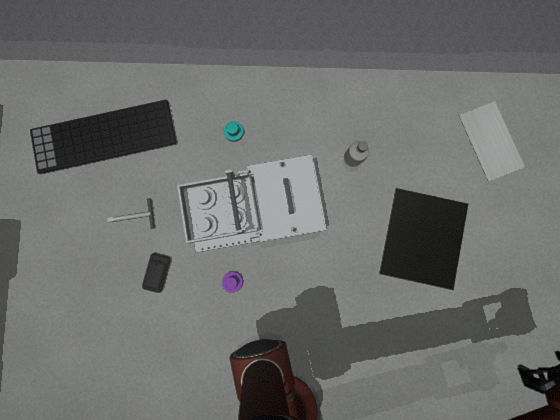

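View pics/scene0.png

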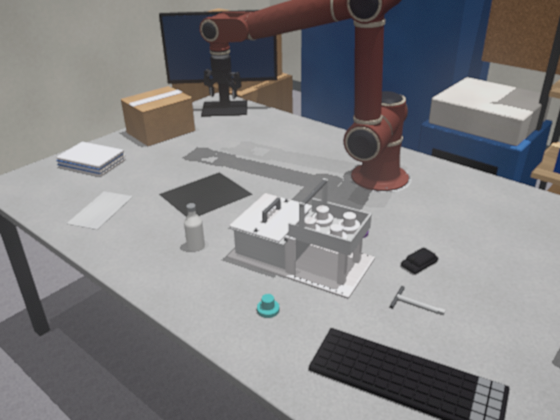

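The top view shows the cover at about (288,198) with its handle at (290,196), and the crossbar at (236,202). The mat is at (425,239), the bottle at (358,152), the mouse at (157,272) and the chuck key at (145,213). Next I'll measure these.

Run:
```python
from h import *
d=np.load("top0.npz");P=d["P"];img=d["img"].astype(int)
def box(m,name):
    m=m.astype(np.uint8);n,l,s,c=cv2.connectedComponentsWithStats(m)
    i=1+np.argmax(s[1:,4]);q=P[l==i]
    (cx,cy),(w,h),a=cv2.minAreaRect(q[:,:2].astype(np.float32))
    print(name,"n",len(q),"c",round(cx,4),round(cy,4),"wh",round(w,3),round(h,3),"a",round(a,2),"z",np.median(q[:,2]).round(4))
v,u=np.mgrid[:420,:560]
z=P[...,2]
R=lambda a,b,c,e:(u>a)&(u<b)&(v>c)&(v<e)
box(R(240,335,145,250)&(abs(z-.125)<.01),"cover")
box(R(270,310,165,225)&(z>.147)&(z<.18),"handle")
box(R(220,256,160,245)&(z>.22)&(z<.26),"crossbar")
box(R(370,480,180,300)&(img.sum(2)<120)&(z<.02),"mat")
box(R(335,380,130,175)&(z>.03),"bottle")
box(R(170,262,160,250)&(z>.15)&(z<.2),"tray/blank tops")
print(z[192:200,286:296].round(3))
print(z[195:206,228:246].round(3))
```

```text
cover n 5261 c 0.595 0.0187 wh 0.209 0.222 a 11.51 z 0.1257
handle n 171 c 0.5996 -0.0066 wh 0.091 0.012 a 11.64 z 0.1633
crossbar n 335 c 0.5727 0.1254 wh 0.15 0.016 a 11.55 z 0.2434
mat n 6310 c 0.5027 -0.4139 wh 0.217 0.256 a 79.05 z 0.0038
bottle n 428 c 0.608 -0.1088 wh 0.055 0.364 a 54.94 z 0.1029
tray/blank tops n 493 c 0.5571 0.2015 wh 0.15 0.129 a 11.69 z 0.1704
[[0.166 0.164 0.167 0.166 0.123 0.128 0.126 0.123 0.126 0.126]
 [0.163 0.162 0.162 0.164 0.161 0.13  0.127 0.126 0.127 0.127]
 [0.165 0.16  0.164 0.163 0.162 0.123 0.126 0.127 0.128 0.125]
 [0.161 0.166 0.162 0.163 0.164 0.127 0.124 0.124 0.127 0.126]
 [0.163 0.164 0.162 0.159 0.167 0.127 0.124 0.122 0.125 0.123]
 [0.126 0.163 0.165 0.166 0.164 0.126 0.124 0.128 0.122 0.128]
 [0.124 0.166 0.163 0.164 0.162 0.162 0.121 0.126 0.121 0.123]
 [0.126 0.162 0.164 0.165 0.161 0.165 0.123 0.124 0.124 0.125]]
[[0.172 0.173 0.244 0.245 0.245 0.242 0.243 0.174 0.17  0.163 0.153 0.141
  0.143 0.144 0.145 0.147 0.139 0.133]
 [0.173 0.173 0.241 0.245 0.247 0.246 0.243 0.171 0.168 0.156 0.145 0.143
  0.144 0.144 0.142 0.145 0.133 0.
[... 321 characters left out ...]
137 0.128 0.131 0.129]
 [0.14  0.142 0.144 0.242 0.247 0.246 0.244 0.241 0.142 0.145 0.143 0.143
  0.143 0.141 0.13  0.131 0.131 0.126]
 [0.146 0.144 0.142 0.239 0.244 0.242 0.245 0.237 0.143 0.145 0.146 0.145
  0.146 0.132 0.127 0.128 0.13  0.129]
 [0.143 0.147 0.146 0.241 0.246 0.245 0.244 0.24  0.144 0.143 0.145 0.135
  0.132 0.128 0.132 0.127 0.131 0.131]
 [0.128 0.128 0.142 0.145 0.247 0.245 0.244 0.241 0.241 0.134 0.127 0.13
  0.128 0.13  0.124 1.184 0.129 0.128]
 [0.131 0.128 0.128 0.126 0.242 0.243 0.245 0.241 0.239 0.129 0.131 0.129
  0.13  0.128 0.129 0.129 0.129 0.131]
 [0.129 0.131 0.127 0.129 0.243 0.246 0.245 0.243 0.242 0.129 0.127 0.127
  0.129 0.128 0.125 0.13  0.128 0.131]]
```

Everything agrees. The yaw is +11.6°, and the handle-to-crossbar spacing is 134.7 mm against 135 expected. The feeder origin comes out at about (0.5806, 0.0864). I'll write a helper that turns goals into tool-axis units.

```bash
cat >> h.py <<'E'
from scipy.spatial.transform import Rotation as Ro
yaw=np.radians(11.6);FX=np.array([np.cos(yaw),np.sin(yaw),0]);FY=np.array([-np.sin(yaw),np.cos(yaw),0]);FO=np.array([.5806,.0864,0])
def F(x,y,z): return FO+FX*x+FY*y+np.array([0,0,z])
def R0():
    q=manip.state()["tool_rot"];return Ro.from_quat(np.roll(q,-1))
def goalR(sgn): # tool x=sgn*FY, y=-z
    x=sgn*FY;y=np.array([0,0,-1.]);return Ro.from_matrix(np.column_stack([x,y,np.cross(x,y)]))
def todo(goal,Rg):
    "shift in units in the tool axes as goal-oriented, turn in units"
    s=manip.state();r=R0();t=(r.inv()*Rg).as_rotvec()
    d=np.array(goal)-s["tool_pos"]
    print("t",round(s["time"],2),"pos",s["tool_pos"].round(4),"d",d.round(4),"shift cur-axes",(r.inv().apply(d)/.025).round(2),"goal-axes",(Rg.inv().apply(d)/.025).round(2),"turn u",(np.degrees(t)/5).round(2),"F",s["contact_force"].round(1),"w",s["gripper_width"].round(3))
E
python3 - <<'E'
from h import *
print(R0().as_matrix().round(3))
H=np.array([.5998,-.0067,0])
for s in(1,-1):
    todo(H+[0,0,.25],goalR(s))
d=np.load("top0.npz");P=d["P"];q=P[130:176,335:380].reshape(-1,3);q=q[(q[:,2]>.03)&(q[:,2]<.2)];print("bottle",q.mean(0),q.min(0),q.max(0))
E
```

```text
[[ 0.355 -0.     0.935]
 [-0.935  0.002  0.355]
 [-0.002 -1.     0.   ]]Traceback (most recent call last):
  File "<stdin>", line 5, in <module>
  File "h.py", line 18, in todo
    print("t",round(s["time"],2),"pos",s["tool_pos"].round(4),"d",d.round(4),"shift cur-axes",(r.inv().apply(d)/.025).round(2),"goal-axes",(Rg.inv().apply(d)/.025).round(2),"turn u",(np.degrees(t)/5).round(2),"F",s["contact_force"].round(1),"w",s["gripper_width"].round(3))
                                                                                                                                                                                                                                                     ^^^^^^^^^^^^^^^^^^^^^^^^
AttributeError: 'float' object has no attribute 'round'
```

```bash
sed -i 's/s\["gripper_width"\].round(3)/round(s["gripper_width"],3)/' h.py
python3 - <<'E'
from h import *
H=np.array([.5998,-.0067,0])
for s in(1,-1):
    todo(H+[0,0,.25],goalR(s))
d=np.load("top0.npz");P=d["P"];q=P[130:176,335:380].reshape(-1,3);q=q[(q[:,2]>.03)&(q[:,2]<.2)];print("bottle",q.mean(0),q.min(0),q.max(0))
E
```

```text
t 0.1 pos [ 0.2217 -0.5837  0.1989] d [0.3781 0.577  0.0511] shift cur-axes [-16.21  -2.01  22.33] goal-axes [ 19.57  -2.04 -19.46] turn u [-3.000e-02 -3.416e+01  0.000e+00] F [-0.2  0.2 -0.6] w 1.0
t 0.1 pos [ 0.2217 -0.5837  0.1989] d [0.3781 0.577  0.0511] shift cur-axes [-16.21  -2.01  22.33] goal-axes [-19.57  -2.04  19.46] turn u [-0.    1.84 -0.02] F [-0.2  0.2 -0.6] w 1.0
bottle [ 0.72990469 -0.19353622  0.10264407] [ 0.70984348 -0.2275145   0.03014329] [ 0.76602567 -0.17234171  0.15454493]
```

{"method": "drive_tool", "body": {
  "motion": [
    [[0, -1, 0], [0, 0.92, 0], -1],
    [[0, -1, 0], [0, 0.92, 0], -1],
    [[-1, 0, 1], [0, 0, 0], -1],
    [[-1, 0, 1], [0, 0, 0], -1],
    [[-1, 0, 1], [0, 0, 0], -1],
    [[-1, 0, 1], [0, 0, 0], -1],
    [[-1, 0, 1], [0, 0, 0], -1],
    [[-1, 0, 1], [0, 0, 0], -1],
    [[-1, 0, 1], [0, 0, 0], -1],
    [[-1, 0, 1], [0, 0, 0], -1],
    [[-1, 0, 1], [0, 0, 0], -1],
    [[-1, 0, 1], [0, 0, 0], -1]
  ]
}}

```text
time: 1.3
tool_pos: [0.4169, -0.2877, 0.2495]
tool_rot: [0.548, -0.548, 0.447, -0.447]
contact_force: [-0.8, 0.2, 0.8]
gripper_width: 1.0
```

```bash
python3 -c "
from h import *
todo([.5998,-.0067,.25],goalR(-1))"
```

```text
t 1.3 pos [ 0.4169 -0.2877  0.2495] d [0.1829 0.281  0.0005] shift cur-axes [-9.54 -0.02  9.42] goal-axes [-9.54 -0.02  9.43] turn u [ 0.   -0.   -0.01] F [-0.8  0.2  0.8] w 1.0
```

{"method": "drive_tool", "body": {
  "motion": [
    [[-1, 0, 1], [0, 0, 0], -1],
    [[-1, 0, 1], [0, 0, 0], -1],
    [[-1, 0, 1], [0, 0, 0], -1],
    [[-1, 0, 1], [0, 0, 0], -1],
    [[-1, 0, 1], [0, 0, 0], -1],
    [[-1, 0, 1], [0, 0, 0], -1],
    [[-1, 0, 1], [0, 0, 0], -1],
    [[-1, 0, 1], [0, 0, 0], -1],
    [[-1, 0, 0.9], [0, 0, 0], -1],
    [[-0.5, 0, 0.5], [0, 0, 0], -1],
    [[0, 0, 0], [0, 0, 0], -1]
  ]
}}

```text
time: 2.4
tool_pos: [0.5993, -0.0078, 0.2492]
tool_rot: [-0.548, 0.549, -0.447, 0.446]
contact_force: [-0.0, -0.9, 0.0]
gripper_width: 0.997
```

Run:
```python
from h import *
todo([.5998,-.0067,.136],goalR(-1))
s=manip.state();f=manip.grab_frame("wrist");cv2.imwrite("pics/w1.png",f["img"])
T=np.eye(4);T[:3,:3]=R0().as_matrix();T[:3,3]=s["tool_pos"]
f["world_from_camera"]=T@np.array(f["T_tool_cam"]);P=cloud(f)
m=(abs(P[...,2]-.163)<.009)&(np.hypot(P[...,0]-.6,P[...,1]+.007)<.07)
q=P[m];print(len(q),cv2.minAreaRect(q[:,:2].astype(np.float32)),np.median(q[:,2]))
```

```text
t 2.4 pos [ 0.5993 -0.0078  0.2492] d [ 0.0005  0.0011 -0.1132] shift cur-axes [-0.04  4.53  0.03] goal-axes [-0.04  4.53  0.03] turn u [ 0.01  0.03 -0.01] F [-0.  -0.9  0. ] w 0.997
1216 ((0.5987001061439514, -0.006604976952075958), (0.0910024493932724, 0.012018746696412563), 11.210681915283203) 0.1629220642719989
```

View pics/w1.png

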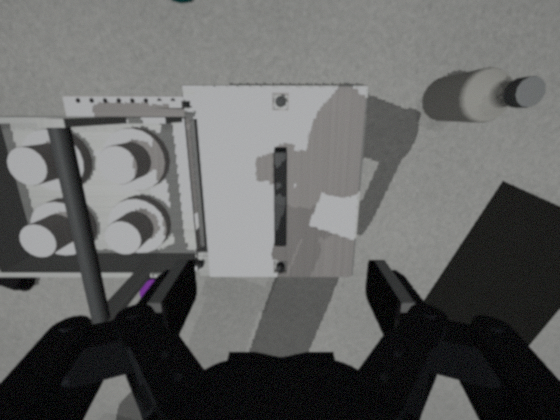

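The wrist view puts the handle at (280,195), centred between the fingers at (180,300) and (385,300). Its position agrees with the top camera to about 1 mm. Now descend and grip.

{"method": "drive_tool", "body": {
  "motion": [
    [[-0.04, 1, 0.02], [0, 0, 0], -1],
    [[0, 1, 0], [0, 0, 0], -1],
    [[0, 1, 0], [0, 0, 0], -1],
    [[0, 0.8, 0], [0, 0, 0], -1],
    [[0, 0.5, 0], [0, 0, 0], -1],
    [[0, 0.2, 0], [0, 0, 0], -1],
    [[0, 0, 0], [0, 0, 0], 1],
    [[0, 0, 0], [0, 0, 0], 1],
    [[0, 0, 0], [0, 0, 0], 1],
    [[0, 0, 0], [0, 0, 0], 1],
    [[0, 0, 0], [0, 0, 0], 1],
    [[0, 0, 0], [0, 0, 0], 1]
  ]
}}

```text
time: 3.65
tool_pos: [0.5994, -0.0082, 0.1378]
tool_rot: [0.548, -0.548, 0.447, -0.447]
contact_force: [-0.0, -0.2, 0.3]
gripper_width: 0.003
```

{"method": "drive_tool", "body": {
  "motion": [
    [[0, 0, 0], [0, 0, 0], 1],
    [[0, 0, 0], [0, 0, 0], 1],
    [[0, -0.1, 0], [0, 0, 0], 1],
    [[0, -0.2, 0], [0, 0, 0], 1],
    [[0, -0.2, 0], [0, 0, 0], 1],
    [[0, -0.2, 0], [0, 0, 0], 1],
    [[0, -0.2, 0], [0, 0, 0], 1],
    [[0, 0, 0], [0, 0, 0], 1]
  ]
}}

```text
time: 4.45
tool_pos: [0.6, -0.0083, 0.1614]
tool_rot: [0.548, -0.548, 0.446, -0.448]
contact_force: [0.6, 0.5, 0.8]
gripper_width: 0.002
```

The fingers shut completely (0.003), so the handle wasn't caught. I need to look.

Run:
```python
from h import *
s=manip.state();f=manip.grab_frame("wrist");a=f["img"]
T=np.eye(4);T[:3,:3]=R0().as_matrix();T[:3,3]=s["tool_pos"]
f["world_from_camera"]=T@np.array(f["T_tool_cam"]);P=cloud(f)
g=manip.grab_frame("scene");b=g["img"]
b=cv2.resize(b[170:300,200:400],None,fx=2.8,fy=2.8)
cv2.imwrite("pics/w2.png",cv2.resize(np.vstack([a,cv2.resize(b,(560,364))]),None,fx=.76,fy=.76))
t=manip.grab_frame("top");np.savez("top1.npz",P=cloud(t),img=t["img"])
print(np.array(f["T_tool_cam"]).round(3))
z=cloud(t)[...,2];print(z[180:225:4,270:312:3].round(3))
```

```text
[[ 1.    -0.002 -0.001  0.   ]
 [ 0.    -0.303  0.953 -0.174]
 [-0.002 -0.953 -0.303  0.077]
 [ 0.     0.     0.     1.   ]]
[[0.463 0.504 0.504 0.505 0.503 0.506 0.506 0.51  0.508 0.508 0.51  0.507
  0.51  0.508]
 [0.5   0.5   0.501 0.5   0.502 0.502 0.505 0.501 0.503 0.503 0.505 0.503
  0.505 0.506]
 [0.491 0.492 0.491 0.493 0.496 0.496 0.497 0.499 0.497 0.501 0.5   0.502
  0.502 0.504]
 [0.473 0.474 0.479 0.482 0.484 0.485 0.487 0.488 0.491 0.492 0.492 0.496
  0.495 0.497]
 [0.281 0.281 0.266 0.363 0.395 0.427 0.432 0.434 0.472 0.476 0.479 0.481
  0.483 0.486]
 [0.127 0.125 0.129 0.126 0.335 0.361 0.365 0.365 0.366 0.365 0.336 0.129
  0.125 0.128]
 [0.128 0.127 0.126 0.125 0.127 0.129 0.164 0.162 0.124 0.127 0.127 0.126
  0.124 0.127]
 [0.124 0.127 0.125 0.129 0.121 0.126 0.123 0.163 0.124 0.128 0.122 0.126
  0.127 0.123]
 [0.125 0.126 0.128 0.127 0.123 0.125 0.125 0.162 0.128 0.125 0.122 0.123
  0.123 0.127]
 [0.125 0.124 0.123 0.123 0.13  0.123 0.126 0.125 0.125 0.126 0.125 0.128
  0.127 0.454]
 [0.122 0.125 0.128 0.127 0.125 0.126 0.126 0.126 0.125 0.126 0.129 0.129
  0.127 0.475]
 [0.126 0.126 0.125 0.126 0.128 0.125 0.127 0.121 0.124 0.124 0.128 0.125
  0.126 0.487]]
```

View pics/w2.png

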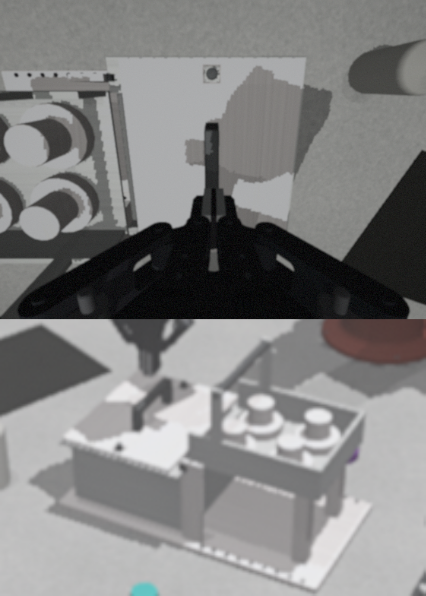

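Run:
```python
from h import *
s=manip.state();print(s["joint_pos"],s["tool_pos"],s["gripper_width"])
f=manip.grab_frame("scene");P=cloud(f).reshape(-1,3)
m=(P[:,2]>.15)&(P[:,2]<.30)&(abs(P[:,0]-.58)<.12)&(abs(P[:,1]+.02)<.08)
q=P[m]
for a in np.arange(.15,.3,.01):
    w=q[(q[:,2]>=a)&(q[:,2]<a+.01)]
    if len(w):print(round(a,2),len(w),np.percentile(w,5,axis=0).round(3),np.percentile(w,95,axis=0).round(3))
f=manip.grab_frame("wrist");T=np.array(f["T_tool_cam"]);f["world_from_camera"]=T;P=cloud(f)
z=f["range_z"];m=(z>0)&(z<.25);q=P[m]
for a in np.arange(-.1,.02,.01):
    w=q[(q[:,1]>=a)&(q[:,1]<a+.01)]
    if len(w):print("tool y",round(a,2),len(w),np.percentile(w,5,axis=0).round(3),np.percentile(w,95,axis=0).round(3))
```

```text
[-1.37858406e-01  1.99085032e-02  1.71426850e+00 -2.46682374e-06
  1.40760376e+00  1.23069638e+00] [ 0.59919688 -0.00822169  0.15988679] 0.003258999536196178
0.15 49 [ 0.557 -0.009  0.151] [0.644 0.008 0.16 ]
0.16 85 [ 0.561 -0.016  0.161] [0.642 0.007 0.167]
0.19 17 [ 0.594 -0.014  0.193] [0.609 0.003 0.2  ]
0.2 24 [ 0.592 -0.016  0.201] [0.609 0.007 0.209]
0.21 28 [ 0.595 -0.021  0.211] [0.611 0.008 0.219]
0.22 37 [ 0.595 -0.017  0.22 ] [0.612 0.006 0.23 ]
0.23 36 [ 0.601 -0.032  0.231] [0.614 0.019 0.24 ]
0.24 85 [ 0.588 -0.038  0.241] [0.616 0.023 0.25 ]
0.25 67 [ 0.593 -0.045  0.25 ] [0.619 0.032 0.259]
0.26 93 [ 0.597 -0.05   0.261] [0.62  0.042 0.27 ]
0.27 96 [ 0.594 -0.057  0.271] [0.621 0.05  0.279]
0.28 147 [ 0.584 -0.059  0.28 ] [0.62  0.052 0.289]
0.29 109 [ 0.588 -0.039  0.291] [0.62  0.038 0.3  ]
tool y -0.1 4773 [-0.041 -0.1   -0.008] [ 0.04  -0.09   0.017]
tool y -0.09 5636 [-0.034 -0.089 -0.008] [ 0.033 -0.081  0.013]
tool y -0.08 1577 [-0.023 -0.08  -0.005] [ 0.022 -0.072  0.013]
tool y -0.07 1090 [-0.142 -0.069 -0.071] [ 0.007 -0.06   0.011]
tool y -0.06 845 [-0.143 -0.06  -0.071] [ 0.012 -0.051  0.011]
tool y -0.05 716 [-0.143 -0.049 -0.071] [ 0.012 -0.04   0.011]
tool y -0.04 580 [-0.143 -0.039 -0.071] [ 0.006 -0.031  0.073]
tool y -0.03 558 [-0.143 -0.03  -0.072] [-0.128 -0.021  0.074]
tool y -0.02 6413 [-0.163 -0.014 -0.072] [-0.113 -0.011  0.073]
tool y -0.01 4286 [-0.183 -0.009 -0.071] [ 0.003 -0.001  0.05 ]
tool y -0.0 2663 [-0.197  0.    -0.071] [-0.097  0.009  0.051]
tool y 0.01 8275 [-0.204  0.012 -0.071] [-0.114  0.019  0.059]
```

The two depth views agree: the actual fingertips are at tool y ≈ -0.031, about 31 mm behind the reported TCP. The pads therefore closed just above the handle and nothing moved. I'll open and go about 31 mm lower (TCP z ≈ 0.106), checking the force on the way.

{"method": "drive_tool", "body": {
  "motion": [
    [[-0.06, 0, 0], [0, 0, 0], -1],
    [[0, 0, 0], [0, 0, 0], -1],
    [[0, 0, 0], [0, 0, 0], -1],
    [[0, 0, 0], [0, 0, 0], -1],
    [[0, 0, 0], [0, 0, 0], -1],
    [[0, 0, 0], [0, 0, 0], -1],
    [[0, 0.6, 0], [0, 0, 0], -1],
    [[0, 0.6, 0], [0, 0, 0], -1],
    [[0, 0.5, 0], [0, 0, 0], -1],
    [[0, 0.3, 0], [0, 0, 0], -1],
    [[0, 0.15, 0], [0, 0, 0], -1]
  ]
}}

```text
time: 5.8
tool_pos: [0.598, -0.0066, 0.1042]
tool_rot: [-0.547, 0.548, -0.448, 0.446]
contact_force: [-0.4, -0.4, -0.7]
gripper_width: 1.0
```

{"method": "drive_tool", "body": {
  "motion": [
    [[0, 0, 0], [0, 0, 0], 1],
    [[0, 0, 0], [0, 0, 0], 1],
    [[0, 0, 0], [0, 0, 0], 1],
    [[0, 0, 0], [0, 0, 0], 1],
    [[0, 0, 0], [0, 0, 0], 1],
    [[0, 0, 0], [0, 0, 0], 1],
    [[0, 0, 0], [0, 0, 0], 1],
    [[0, 0, 0], [0, 0, 0], 1]
  ]
}}

```text
time: 6.6
tool_pos: [0.5994, -0.0069, 0.1069]
tool_rot: [0.548, -0.548, 0.447, -0.447]
contact_force: [0.8, -1.2, 3.1]
gripper_width: 0.127
```

Gripped: the opening is 0.127, about 11 mm. Lifting.

{"method": "drive_tool", "body": {
  "motion": [
    [[0, -0.1, 0], [0, 0, 0], 1],
    [[0, -0.2, 0], [0, 0, 0], 1],
    [[0, -0.3, 0], [0, 0, 0], 1],
    [[0, -0.4, 0], [0, 0, 0], 1],
    [[0, -0.5, 0], [0, 0, 0], 1],
    [[0, -0.5, 0], [0, 0, 0], 1],
    [[0, -0.5, 0], [0, 0, 0], 1],
    [[0, -0.5, 0], [0, 0, 0], 1],
    [[0, -0.5, 0], [0, 0, 0], 1],
    [[0, -0.5, 0], [0, 0, 0], 1],
    [[0, -0.3, 0], [0, 0, 0], 1],
    [[0, 0, 0], [0, 0, 0], 1]
  ]
}}

```text
time: 7.8
tool_pos: [0.5999, -0.0069, 0.2157]
tool_rot: [0.548, -0.547, 0.446, -0.448]
contact_force: [0.7, 0.5, -2.1]
gripper_width: 0.126
```

Run:
```python
from h import *
todo([.5027,-.4139,.25],goalR(-1))
f=manip.grab_frame("scene");cv2.imwrite("pics/s3.png",f["img"])
```

```text
t 7.8 pos [ 0.5999 -0.0069  0.2157] d [-0.0972 -0.407   0.0343] shift cur-axes [15.17 -1.38 -7.07] goal-axes [15.17 -1.37 -7.08] turn u [-0.03 -0.    0.01] F [ 0.7  0.5 -2.1] w 0.126
```

View pics/s3.png

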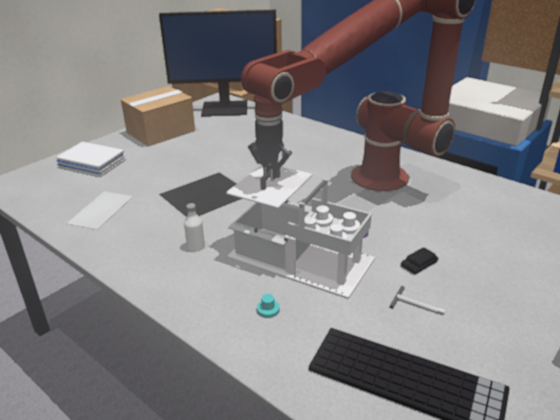

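The scene view shows the cover held level at about (270,185), clear above the hopper. Moving over to the mat.

{"method": "drive_tool", "body": {
  "motion": [
    [[0.3, 0, -0.14], [0, 0, 0], 1],
    [[0.6, 0, -0.28], [0, 0, 0], 1],
    [[0.9, 0, -0.42], [0, 0, 0], 1],
    [[0.9, 0, -0.42], [0, 0, 0], 1],
    [[0.9, 0, -0.42], [0, 0, 0], 1],
    [[0.9, 0, -0.42], [0, 0, 0], 1],
    [[0.9, 0, -0.42], [0, 0, 0], 1],
    [[0.9, 0, -0.42], [0, 0, 0], 1],
    [[0.9, 0, -0.42], [0, 0, 0], 1],
    [[0.9, 0, -0.42], [0, 0, 0], 1],
    [[0.9, 0, -0.42], [0, 0, 0], 1],
    [[0.9, 0, -0.42], [0, 0, 0], 1]
  ]
}}

```text
time: 9.05
tool_pos: [0.534, -0.2744, 0.2129]
tool_rot: [-0.547, 0.548, -0.448, 0.447]
contact_force: [0.2, 0.3, -3.7]
gripper_width: 0.129
```

{"method": "drive_tool", "body": {
  "motion": [
    [[0.9, 0, -0.42], [0, 0, 0], 1],
    [[0.9, 0, -0.42], [0, 0, 0], 1],
    [[0.9, 0, -0.42], [0, 0, 0], 1],
    [[0.9, 0, -0.42], [0, 0, 0], 1],
    [[0.9, 0, -0.42], [0, 0, 0], 1],
    [[0.5, 0, -0.24], [0, 0, 0], 1],
    [[0.25, 0, -0.1], [0, 0, 0], 1],
    [[0, 0, 0], [0, 0, 0], 1],
    [[0, 0, 0], [0, 0, 0], 1]
  ]
}}

```text
time: 9.95
tool_pos: [0.5022, -0.4126, 0.2136]
tool_rot: [0.548, -0.548, 0.447, -0.447]
contact_force: [0.5, 0.9, -3.1]
gripper_width: 0.125
```

Run:
```python
from h import *
todo([.5027,-.4139,.25],goalR(-1))
f=manip.grab_frame("scene");P=cloud(f).reshape(-1,3)
s=manip.state()["tool_pos"]
q=P[(np.hypot(*(P[:,:2]-s[:2]).T)<.12)&(abs(P[:,2]-(s[2]+.0185))<.015)]
# plate top expected = TCP +.0185 (grasp at .1065 with top .125)
c=q.mean(0);n=np.linalg.svd(q-c)[2][2];print(len(q),c,n,np.median(q[:,2]))
```

```text
t 9.95 pos [ 0.5022 -0.4126  0.2136] d [ 0.0005 -0.0013  0.0364] shift cur-axes [ 0.05 -1.46  0.01] goal-axes [ 0.05 -1.46  0.01] turn u [-0.    0.   -0.01] F [ 0.5  0.9 -3.1] w 0.125
1095 [ 0.51539462 -0.39691356  0.23331169] [-0.00461673 -0.00292653 -0.99998506] 0.23323286051530767
```

The plate is level, with its top 19.6 mm above the TCP, so touchdown should be at TCP z ≈ -0.011.

{"method": "drive_tool", "body": {
  "motion": [
    [[0.05, 0.3, 0], [0, 0, 0], 1],
    [[0, 0.6, 0], [0, 0, 0], 1],
    [[0, 0.9, 0], [0, 0, 0], 1],
    [[0, 0.9, 0], [0, 0, 0], 1],
    [[0, 0.9, 0], [0, 0, 0], 1],
    [[0, 0.9, 0], [0, 0, 0], 1],
    [[0, 0.9, 0], [0, 0, 0], 1],
    [[0, 0.9, 0], [0, 0, 0], 1],
    [[0, 0.9, 0], [0, 0, 0], 1],
    [[0, 0.6, 0], [0, 0, 0], 1],
    [[0, 0.3, 0], [0, 0, 0], 1],
    [[0, 0.2, 0], [0, 0, 0], 1]
  ]
}}

```text
time: 11.2
tool_pos: [0.5023, -0.4141, 0.0053]
tool_rot: [0.548, -0.548, 0.447, -0.447]
contact_force: [0.2, -0.6, -2.3]
gripper_width: 0.128
```

{"method": "drive_tool", "body": {
  "motion": [
    [[0, 0.15, 0], [0, 0, 0], 1],
    [[0, 0.15, 0], [0, 0, 0], 1],
    [[0, 0.1, 0], [0, 0, 0], 1],
    [[0, 0.05, 0], [0, 0, 0], 1],
    [[0, 0, 0], [0, 0, 0], 1]
  ]
}}

```text
time: 11.7
tool_pos: [0.5025, -0.4146, -0.0049]
tool_rot: [-0.548, 0.548, -0.447, 0.447]
contact_force: [-0.4, 1.2, -2.9]
gripper_width: 0.128
```

{"method": "drive_tool", "body": {
  "motion": [
    [[0, 0.1, 0], [0, 0, 0], 1],
    [[0, 0.1, 0], [0, 0, 0], 1],
    [[0, 0, 0], [0, 0, 0], 1],
    [[0, 0, 0], [0, 0, 0], 1]
  ]
}}

```text
time: 12.1
tool_pos: [0.5024, -0.4145, -0.01]
tool_rot: [0.548, -0.548, 0.447, -0.447]
contact_force: [1.4, 0.2, -2.8]
gripper_width: 0.128
```

{"method": "drive_tool", "body": {
  "motion": [
    [[0, 0.05, 0], [0, 0, 0], 1],
    [[0, 0.05, 0], [0, 0, 0], 1],
    [[0, 0, 0], [0, 0, 0], 1]
  ]
}}

```text
time: 12.4
tool_pos: [0.5024, -0.4145, -0.0101]
tool_rot: [-0.548, 0.548, -0.447, 0.446]
contact_force: [-4.9, 5.8, 9.8]
gripper_width: 0.125
```

Touchdown: 10 N up. Release and retreat.

{"method": "drive_tool", "body": {
  "motion": [
    [[0, -0.02, 0], [0, 0, 0], -1],
    [[0, 0, 0], [0, 0, 0], -1],
    [[0, 0, 0], [0, 0, 0], -1],
    [[0, 0, 0], [0, 0, 0], -1],
    [[0, 0, 0], [0, 0, 0], -1],
    [[0, 0, 0], [0, 0, 0], -1],
    [[0, 0, 0], [0, 0, 0], -1],
    [[0, -0.5, 0], [0, 0, 0], -1],
    [[0, -1, 0], [0, 0, 0], -1],
    [[0, -1, 0], [0, 0, 0], -1],
    [[0, -1, 0], [0, 0, 0], -1],
    [[0, -1, 0], [0, 0, 0], -1]
  ]
}}

```text
time: 13.6
tool_pos: [0.5026, -0.4146, 0.1027]
tool_rot: [-0.548, 0.548, -0.447, 0.447]
contact_force: [0.3, -0.4, -0.4]
gripper_width: 1.002
```

{"method": "drive_tool", "body": {
  "motion": [
    [[0, -1, 0], [0, 0, 0], -1],
    [[0, -1, 0], [0, 0, 0], -1],
    [[0, -1, 0], [0, 0, 0], -1],
    [[0, -1, 0], [0, 0, 0], -1],
    [[0, -1, 0], [0, 0, 0], -1],
    [[0, -1, 0], [0, 0, 0], -1],
    [[0, -1, 0], [0, 0, 0], 0.5],
    [[0, -1, 0], [0, 0, 0], 0.5],
    [[0, 0, 0], [0, 0, 0], 0.5]
  ]
}}

```text
time: 14.5
tool_pos: [0.5037, -0.4157, 0.307]
tool_rot: [-0.548, 0.548, -0.444, 0.45]
contact_force: [-0.2, 0.3, 0.9]
gripper_width: 0.514
```

Run:
```python
from h import *
B=F(0,.040,.238)
todo([.5727,.1254,.29],goalR(-1)); print(B)
f=manip.grab_frame("scene");P=cloud(f).reshape(-1,3)
q=P[(np.hypot(P[:,0]-.5027,P[:,1]+.414)<.12)&(P[:,2]>.0055)&(P[:,2]<.02)]
c=q.mean(0);n=np.linalg.svd(q-c)[2][2];print("cover",len(q),cv2.minAreaRect(q[:,:2].astype(np.float32)),n,np.median(q[:,2]))
```

```text
t 14.5 pos [ 0.5037 -0.4157  0.307 ] d [ 0.069   0.5411 -0.017 ] shift cur-axes [-20.65   0.55   7.05] goal-axes [-20.65   0.68   7.06] turn u [-0.06 -0.    0.09] F [-0.2  0.3  0.9] w 0.514
[0.57255688 0.12558301 0.238     ]
cover 1256 ((0.49988943338394165, -0.4134390950202942), (0.2294253259897232, 0.23432457447052002), 20.05061912536621) [ 2.73836979e-04 -1.35692705e-04 -9.99999953e-01] 0.009456182233735844
```

The cover lies flat on the mat (tilt ~0, top at 9 mm). Next, hover above the crossbar with the fingers partly open to cage it.

{"method": "drive_tool", "body": {
  "motion": [
    [[-1, 0, 0.34], [0, 0, 0], 0.4],
    [[-1, 0, 0.34], [0, 0, 0], 0.4],
    [[-1, 0, 0.34], [0, 0, 0], 0.4],
    [[-1, 0, 0.34], [0, 0, 0], 0.4],
    [[-1, 0, 0.34], [0, 0, 0], 0.4],
    [[-1, 0, 0.34], [0, 0, 0], 0.4],
    [[-1, 0, 0.34], [0, 0, 0], 0.4],
    [[-1, 0, 0.34], [0, 0, 0], 0.4],
    [[-1, 0, 0.34], [0, 0, 0], 0.4],
    [[-1, 0, 0.34], [0, 0, 0], 0.4],
    [[-1, 0, 0.34], [0, 0, 0], 0.4],
    [[-1, 0, 0.34], [0, 0, 0], 0.4]
  ]
}}

```text
time: 15.75
tool_pos: [0.5413, -0.0988, 0.2987]
tool_rot: [-0.548, 0.548, -0.448, 0.446]
contact_force: [0.1, 0.0, 0.4]
gripper_width: 0.297
```

{"method": "drive_tool", "body": {
  "motion": [
    [[-1, 0, 0.34], [0, 0, 0], 0.4],
    [[-1, 0, 0.34], [0, 0, 0], 0.4],
    [[-1, 0, 0.34], [0, 0, 0], 0.4],
    [[-1, 0, 0.34], [0, 0, 0], 0.4],
    [[-1, 0, 0.34], [0, 0, 0], 0.4],
    [[-1, 0, 0.34], [0, 0, 0], 0.4],
    [[-1, 0, 0.34], [0, 0, 0], 0.4],
    [[-1, 0, 0.34], [0, 0, 0], 0.4],
    [[-0.5, 0, 0.2], [0, 0, 0], 0.4],
    [[0, 0, 0], [0, 0, 0], 0.4],
    [[0, 0, 0], [0, 0, 0], 0.4]
  ]
}}

```text
time: 16.85
tool_pos: [0.5706, 0.1221, 0.2998]
tool_rot: [-0.547, 0.548, -0.447, 0.447]
contact_force: [1.2, 0.2, -0.1]
gripper_width: 0.299
```

Run:
```python
from h import *
todo([.5727,.1254,.188],goalR(-1))
s=manip.state();f=manip.grab_frame("wrist");cv2.imwrite("pics/w4.png",f["img"])
f["world_from_camera"]=np.array(f["T_tool_cam"]);P=cloud(f).reshape(-1,3)
q=P[(P[:,1]<.0)&(abs(P[:,2])<.02)&(abs(P[:,0])<.05)]
for a in np.arange(-.08,0,.01):
    w=q[(q[:,1]>=a)&(q[:,1]<a+.01)]
    if len(w):print(round(a,2),len(w),w.min(0).round(3),w.max(0).round(3))
w=P[(abs(P[:,1]-(s["tool_pos"][2]-.244))<.012)&(abs(P[:,0])<.04)];print("bar tool",len(w),np.median(w,0),w.min(0),w.max(0))
```

```text
t 16.85 pos [0.5706 0.1221 0.2998] d [ 0.0021  0.0033 -0.1118] shift cur-axes [-0.11  4.47  0.11] goal-axes [-0.11  4.47  0.11] turn u [ 0.02 -0.    0.01] F [ 1.2  0.2 -0.1] w 0.299
-0.08 1517 [-0.044 -0.08  -0.008] [ 0.045 -0.07   0.014]
-0.07 1103 [-0.027 -0.07  -0.012] [ 0.026 -0.06   0.012]
-0.06 791 [-0.027 -0.06  -0.011] [ 0.026 -0.05   0.012]
-0.05 646 [-0.027 -0.05  -0.012] [ 0.026 -0.04   0.011]
-0.04 249 [-0.026 -0.04  -0.01 ] [ 0.025 -0.031  0.011]
bar tool 2614 [-0.00303235  0.05654496  0.01074763] [-0.01125891  0.05376985 -0.07375749] [0.00473837 0.06756139 0.07596184]
```

View pics/w4.png

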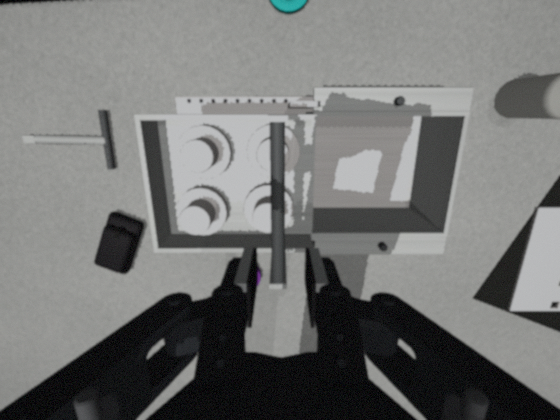

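The wrist view shows the bar at (279,205), centred between the fingers, with the four blanks behind it. I'll lower the cage onto the bar and work out the arc increments.

{"method": "drive_tool", "body": {
  "motion": [
    [[-0.12, 0.9, 0.1], [0, 0, 0], 0.4],
    [[0, 0.9, 0], [0, 0, 0], 0.4],
    [[0, 0.9, 0], [0, 0, 0], 0.4],
    [[0, 0.9, 0], [0, 0, 0], 0.4],
    [[0, 0.6, 0], [0, 0, 0], 0.4],
    [[0, 0.3, 0], [0, 0, 0], 0.4],
    [[0, 0, 0], [0, 0, 0], 0.4]
  ]
}}

```text
time: 17.6
tool_pos: [0.5722, 0.1256, 0.187]
tool_rot: [-0.547, 0.548, -0.448, 0.447]
contact_force: [0.1, 0.2, 0.0]
gripper_width: 0.3
```

Run:
```python
from h import *
todo([.5727,.1254,.188],goalR(-1))
th=np.arange(0,1.11,.1);a=np.arctan2(114,40)+th;y=120.8*np.cos(a);z=120.8*np.sin(a)
for i in range(len(th)-1):print(th[i+1].round(1),"dx u",((y[i]-y[i+1])/25).round(2),"dy u",((z[i]-z[i+1])/25).round(2),"by",y[i+1].round(1),"bz",z[i+1].round(1))
```

```text
t 17.6 pos [0.5722 0.1256 0.187 ] d [ 0.0005 -0.0002  0.001 ] shift cur-axes [ 0.01 -0.04  0.02] goal-axes [ 0.01 -0.04  0.02] turn u [ 0.02 -0.01 -0.  ] F [0.1 0.2 0. ] w 0.3
0.1 dx u 0.46 dy u -0.14 by 28.4 bz 117.4
0.2 dx u 0.47 dy u -0.09 by 16.6 bz 119.7
0.3 dx u 0.48 dy u -0.04 by 4.5 bz 120.7
0.4 dx u 0.48 dy u 0.01 by -7.6 bz 120.6
0.5 dx u 0.48 dy u 0.05 by -19.5 bz 119.2
0.6 dx u 0.47 dy u 0.1 by -31.4 bz 116.7
0.7 dx u 0.46 dy u 0.15 by -42.8 bz 112.9
0.8 dx u 0.44 dy u 0.19 by -53.9 bz 108.1
0.9 dx u 0.42 dy u 0.24 by -64.4 bz 102.2
1.0 dx u 0.4 dy u 0.28 by -74.3 bz 95.2
1.1 dx u 0.37 dy u 0.32 by -83.4 bz 87.3
```

{"method": "drive_tool", "body": {
  "motion": [
    [[0.15, 0, 0], [0, 0, 0], 0.4],
    [[0.12, 0, 0], [0, 0, 0], 0.4],
    [[0.23, -0.07, 0], [0, 0, 0], 0.4],
    [[0.23, -0.07, 0], [0, 0, 0], 0.4],
    [[0.23, -0.05, 0], [0, 0, 0], 0.4],
    [[0.24, -0.04, 0], [0, 0, 0], 0.4],
    [[0.24, -0.02, 0], [0, 0, 0], 0.4],
    [[0.24, -0.02, 0], [0, 0, 0], 0.4],
    [[0.24, 0, 0], [0, 0, 0], 0.4]
  ]
}}

```text
time: 18.5
tool_pos: [0.5829, 0.082, 0.1981]
tool_rot: [0.551, -0.546, 0.447, -0.446]
contact_force: [-3.8, 8.5, 6.5]
gripper_width: 0.304
```

```bash
cat >> h.py <<'E'
def feed():
    s=manip.state();p=s["tool_pos"]-FO;print("tool feeder",(p@FX).round(4),(p@FY).round(4),p[2].round(4),"F",s["contact_force"].round(1),"w",round(s["gripper_width"],3),"t",s["time"])
    f=manip.grab_frame("top");P=(cloud(f)-FO);fx=P@FX;fy=P@FY;z=P[...,2]
    return f["img"],fx,fy,z
E
python3 - <<'E'
from h import *
im,fx,fy,z=feed()
m=(abs(abs(fx)-.073)<.006)&(fy>-.05)&(fy<.2)&(z>.13)
g=manip.grab_frame("scene");P=cloud(g)-FO;fx=P@FX;fy=P@FY;z=P[...,2]
m=(abs(fx-.0745)<.004)&(fy>.03)&(fy<.2)&(z>.1)
q=np.c_[fy[m],z[m]];print(len(q));print(cv2.minAreaRect(q.astype(np.float32)))
E
```

```text
tool feeder 0.0013 -0.0048 0.1981 F [-3.8  8.5  6.5] w 0.304 t 18.5
648
((0.09594126045703888, 0.1838388293981552), (0.14906921982765198, 0.05243576690554619), 17.192981719970703)
```

The tray is up about 0.3 rad (side wall measured at 17°), with about 10 N of force. Continuing.

{"method": "drive_tool", "body": {
  "motion": [
    [[0.24, 0, 0], [0, 0, 0], 0.4],
    [[0.24, 0, 0], [0, 0, 0], 0.4],
    [[0.24, 0.02, 0], [0, 0, 0], 0.4],
    [[0.24, 0.03, 0], [0, 0, 0], 0.4],
    [[0.24, 0.05, 0], [0, 0, 0], 0.4],
    [[0.23, 0.05, 0], [0, 0, 0], 0.4],
    [[0.23, 0.07, 0], [0, 0, 0], 0.4],
    [[0.23, 0.08, 0], [0, 0, 0], 0.4],
    [[0.22, 0.09, 0], [0, 0, 0], 0.4],
    [[0.22, 0.1, 0], [0, 0, 0], 0.4],
    [[0, 0, 0], [0, 0, 0], 0.4],
    [[0, 0, 0], [0, 0, 0], 0.4]
  ]
}}

```text
time: 19.8
tool_pos: [0.594, 0.0218, 0.1823]
tool_rot: [-0.548, 0.548, -0.447, 0.447]
contact_force: [-1.3, 1.8, 1.9]
gripper_width: 0.3
```

Run:
```python
from h import *
im,fx,fy,z=feed()
g=manip.grab_frame("scene");cv2.imwrite("pics/s5.png",cv2.resize(g["img"][130:310,180:420],None,fx=2.5,fy=2.5))
```

```text
tool feeder 0.0001 -0.066 0.1823 F [-1.3  1.8  1.9] w 0.3 t 19.8
```

View pics/s5.png

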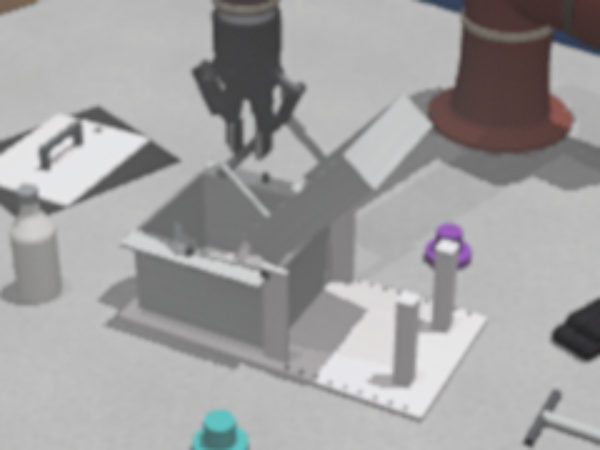

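The scene view shows the tray steeply tipped with its floor looking empty around (330,180). Two bosses are visible inside the hopper at (180,240) and (245,250). I'll tip a bit more to be sure, then count the blanks.

{"method": "drive_tool", "body": {
  "motion": [
    [[0.21, 0.12, 0], [0, 0, 0], 0.4],
    [[0.2, 0.13, 0], [0, 0, 0], 0.4],
    [[0.2, 0.14, 0], [0, 0, 0], 0.4],
    [[0, 0, 0], [0, 0, 0], 0.4],
    [[0, 0, 0], [0, 0, 0], 0.4],
    [[0, 0, 0], [0, 0, 0], 0.4],
    [[0, 0, 0], [0, 0, 0], 0.4],
    [[0, 0, 0], [0, 0, 0], 0.4]
  ]
}}

```text
time: 20.7
tool_pos: [0.5967, 0.0073, 0.1725]
tool_rot: [-0.548, 0.548, -0.447, 0.447]
contact_force: [-2.7, 3.5, 0.0]
gripper_width: 0.298
```

Run:
```python
from h import *
im,fx,fy,z=feed();s=manip.state()
w=manip.grab_frame("wrist")
g=manip.grab_frame("scene")
cv2.imwrite("pics/c6.png",np.hstack([cv2.resize(im[130:280,160:360],(400,300)),cv2.resize(w["img"],(400,300))]))
P=cloud(g)-FO;X=P@FX;Y=P@FY;Z=P[...,2]
m=(abs(X)<.06)&(Y>-.03)&(Y<.15)&(Z>.12)&(Z<.3)
q=np.c_[Y[m],Z[m]];l=cv2.fitLine(q.astype(np.float32),cv2.DIST_HUBER,0,.01,.01).ravel();print("tray points",len(q),l)
for a in(.8,.9,1.,1.05):
  h=-(Y[m])*np.sin(a)+(Z[m]-.124)*np.cos(a);print(a,np.percentile(h,[2,10,50,90,98]).round(3))
```

```text
tool feeder -0.0001 -0.0807 0.1725 F [-2.7  3.5  0. ] w 0.298 t 20.7
tray points 540 [ 0.9969346  -0.0782395   0.07797669  0.28642914]
0.8 [-0.104  0.032  0.055  0.084  0.134]
0.9 [-0.114  0.016  0.037  0.068  0.123]
1.0 [-0.122  0.     0.019  0.051  0.11 ]
1.05 [-0.126 -0.007  0.01   0.043  0.104]
```

View pics/c6.png

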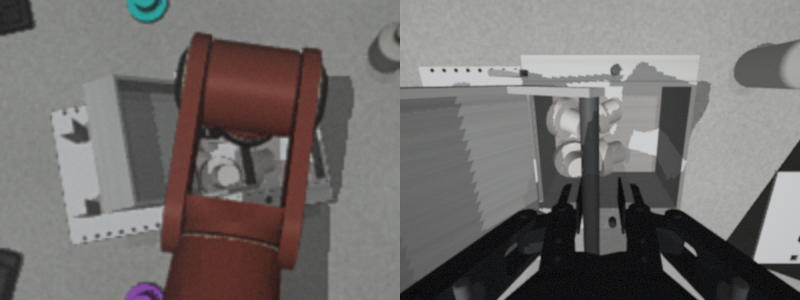

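The wrist view shows an empty tray floor on the left and all four blanks in the hopper at about (565,115), (610,115), (570,158) and (608,155). I'll check their heights before lowering.

Run:
```python
from h import *
s=manip.state();f=manip.grab_frame("wrist");T=np.eye(4);T[:3,:3]=R0().as_matrix();T[:3,3]=s["tool_pos"]
f["world_from_camera"]=T@np.array(f["T_tool_cam"]);P=cloud(f)-FO;X=P@FX;Y=P@FY;Z=P[...,2]
m=(abs(X)<.072)&(Y<.02)&(Y>-.174)
for y in np.arange(-.17,.02,.02):
  print(round(y,2),[ (lambda a: round(float(np.max(a[a<.15])),3) if (a<.15).any() else None)(Z[m&(abs(Y-y)<.01)&(abs(X-x)<.01)]) for x in np.arange(-.06,.07,.02)])
```

```text
-0.17 [0.012, 0.012, 0.114, 0.012, 0.012, 0.012, 0.117]
-0.15 [0.012, 0.012, 0.012, 0.012, 0.012, 0.012, 0.012]
-0.13 [0.012, 0.012, 0.012, 0.013, 0.012, 0.012, 0.013]
-0.11 [0.012, 0.05, 0.049, 0.012, 0.044, 0.046, 0.012]
-0.09 [0.066, 0.07, 0.069, 0.065, 0.069, 0.068, 0.034]
-0.07 [0.054, 0.061, 0.066, 0.063, 0.071, 0.069, 0.011]
-0.05 [0.066, 0.067, 0.064, 0.069, 0.072, 0.068, 0.043]
-0.03 [0.068, 0.07, 0.058, 0.062, 0.067, 0.068, 0.056]
-0.01 [0.132, 0.132, 0.132, 0.132, 0.132, 0.134, 0.134]
0.01 [0.15, 0.15, 0.15, 0.15, 0.15, 0.15, 0.15]
```

All the blanks lie low, with tops at or below 72 mm. Easing the tray down by reversing the arc.

{"method": "drive_tool", "body": {
  "motion": [
    [[-0.1, -0.07, 0], [0, 0, 0], 0.4],
    [[-0.2, -0.14, 0], [0, 0, 0], 0.4],
    [[-0.2, -0.13, 0], [0, 0, 0], 0.4],
    [[-0.21, -0.12, 0], [0, 0, 0], 0.4],
    [[-0.22, -0.1, 0], [0, 0, 0], 0.4],
    [[-0.22, -0.09, 0], [0, 0, 0], 0.4],
    [[-0.23, -0.08, 0], [0, 0, 0], 0.4],
    [[-0.23, -0.07, 0], [0, 0, 0], 0.4],
    [[-0.23, -0.05, 0], [0, 0, 0], 0.4],
    [[-0.24, -0.05, 0], [0, 0, 0], 0.4],
    [[-0.24, -0.03, 0], [0, 0, 0], 0.4],
    [[-0.24, 0, 0], [0, 0, 0], 0.4]
  ]
}}

```text
time: 22.1
tool_pos: [0.5844, 0.0703, 0.1965]
tool_rot: [0.548, -0.548, 0.447, -0.447]
contact_force: [-2.6, 3.6, -1.1]
gripper_width: 0.302
```

{"method": "drive_tool", "body": {
  "motion": [
    [[-0.24, 0, 0], [0, 0, 0], 0.4],
    [[-0.24, 0, 0], [0, 0, 0], 0.4],
    [[-0.24, 0.02, 0], [0, 0, 0], 0.4],
    [[-0.24, 0.02, 0], [0, 0, 0], 0.4],
    [[-0.24, 0.04, 0], [0, 0, 0], 0.4],
    [[-0.23, 0.05, 0], [0, 0, 0], 0.4],
    [[0, 0, 0], [0, 0, 0], 0.4]
  ]
}}

```text
time: 22.8
tool_pos: [0.5769, 0.1059, 0.1923]
tool_rot: [0.548, -0.548, 0.447, -0.447]
contact_force: [-0.2, 4.3, -2.7]
gripper_width: 0.299
```

```bash
python3 -c "
from h import *
todo([.5727,.1254,.188],goalR(-1));feed()"
```

```text
t 22.8 pos [0.5769 0.1059 0.1923] d [-0.0042  0.0195 -0.0043] shift cur-axes [-0.8   0.17 -0.01] goal-axes [-0.8   0.17 -0.01] turn u [ 0.    0.01 -0.01] F [-0.2  4.3 -2.7] w 0.299
tool feeder 0.0003 0.0198 0.1923 F [-0.2  4.3 -2.7] w 0.299 t 22.8
```

Remaining travel is 20 mm. Finish slowly, then withdraw straight up.

{"method": "drive_tool", "body": {
  "motion": [
    [[-0.13, 0.04, 0], [0, 0, 0], 0.4],
    [[-0.13, 0.04, 0], [0, 0, 0], 0.4],
    [[-0.12, 0.04, 0], [0, 0, 0], 0.4],
    [[-0.1, 0.03, 0], [0, 0, 0], 0.4],
    [[-0.08, 0.02, 0], [0, 0, 0], 0.4],
    [[-0.08, 0, 0], [0, 0, 0], 0.4],
    [[-0.08, 0, 0], [0, 0, 0], 0.4],
    [[-0.07, 0, 0], [0, 0, 0], 0.4],
    [[0, 0, 0], [0, 0, 0], 0.4],
    [[0, 0, 0], [0, 0, 0], 0.4]
  ]
}}

```text
time: 23.85
tool_pos: [0.5733, 0.124, 0.1888]
tool_rot: [0.548, -0.548, 0.447, -0.447]
contact_force: [0.2, -0.3, 0.6]
gripper_width: 0.299
```

{"method": "drive_tool", "body": {
  "motion": [
    [[0, -0.4, 0], [0, 0, 0], 0.4],
    [[0, -0.8, 0], [0, 0, 0], 0.4],
    [[0, -1, 0], [0, 0, 0], 0.4],
    [[0, -1, 0], [0, 0, 0], 0.4],
    [[0, -1, 0], [0, 0, 0], 0.4],
    [[0, -1, 0], [0, 0, 0], 0.4],
    [[1, 0, -1], [0, 0, 0], 0.4],
    [[1, 0, -1], [0, 0, 0], 0.4],
    [[1, 0, -1], [0, 0, 0], 0.4],
    [[1, 0, -1], [0, 0, 0], 0.4],
    [[1, 0, -1], [0, 0, 0], 0.4],
    [[1, 0, -1], [0, 0, 0], 0.4]
  ]
}}

```text
time: 25.05
tool_pos: [0.4555, -0.054, 0.3196]
tool_rot: [0.548, -0.548, 0.446, -0.447]
contact_force: [-0.1, -0.5, 0.4]
gripper_width: 0.3
```

{"method": "drive_tool", "body": {
  "motion": [
    [[1, 0, 0], [0, 0, 0], 0.4],
    [[1, 0, 0], [0, 0, 0], 0.4],
    [[1, 0, 0], [0, 0, 0], 0.4],
    [[1, 0, 0], [0, 0, 0], 0.4],
    [[0, 0, 0], [0, 0, 0], 0.4]
  ]
}}

```text
time: 25.55
tool_pos: [0.4765, -0.1531, 0.319]
tool_rot: [-0.547, 0.547, -0.448, 0.448]
contact_force: [-1.0, 1.0, -0.3]
gripper_width: 0.296
```

Run:
```python
from h import *
im,fx,fy,z=feed();cv2.imwrite("pics/t7.png",im)
f=manip.grab_frame("scene");P=cloud(f)-FO;X=P@FX;Y=P@FY;Z=P[...,2]
m=(abs(X-.0745)<.004)&(Y>-.01)&(Y<.2)&(Z>.115);print("tray side",cv2.minAreaRect(np.c_[Y[m],Z[m]].astype(np.float32)))
b=(abs(fx)<.06)&(fy>.03)&(fy<.05)&(z>.22);print("bar z",np.median(z[b]),np.median(fy[b]))
fl=(abs(fx)<.06)&(fy>.06)&(fy<.16);print("tray floor z",np.percentile(z[fl],[2,50,98]))
h=(abs(fx)<.07)&(fy>-.17)&(fy<-.01);print("hopper z",np.percentile(z[h],[2,50,98]))
W=np.stack([fx,fy,z],-1)@np.stack([FX,FY,[0,0,1]])+FO
c=(np.hypot(W[...,0]-.5027,W[...,1]+.4139)<.15)&(z>.03)&(z<.06);q=W[c];print("handle",len(q),cv2.minAreaRect(q[:,:2].astype(np.float32)),np.median(q[:,2]))
```

```text
tool feeder -0.1502 -0.2137 0.319 F [-1.   1.  -0.3] w 0.296 t 25.55
tray side ((0.09516428411006927, 0.15903595089912415), (0.1250501275062561, 0.18085668981075287), 67.08000183105469)
bar z 0.2435039689786591 0.03945320544009475
tray floor z [0.12461734 0.12849135 0.1323445 ]
hopper z [0.00675343 0.01487088 0.06882664]
handle 26 ((0.5399624705314636, -0.40614834427833557), (0.01733005978167057, 0.011320985853672028), 21.127559661865234) 0.045438856820441575
```

View pics/t7.png

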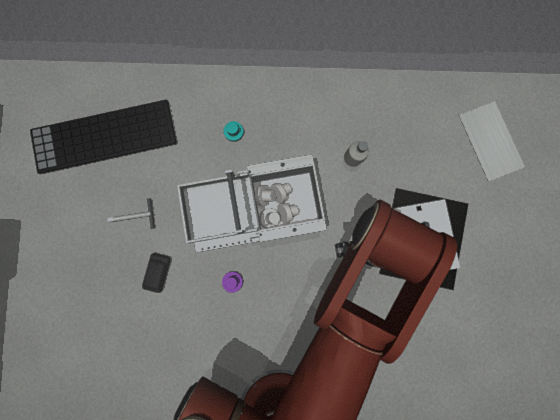

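```bash
python3 -c "
from h import *
print(manip.job_done())"
```

```text
the job is handed in; nothing more can be done
None
```

The job is done and handed in at about 25.6 s on the robot's clock. The cover is on the mat, all four blanks are in the hopper, and the tray is back level. The hand-in reports no verdict, so these are my own last checks.

- **Cover:** I released it about 1 mm from the mat's centre, and it measured flat straight afterwards (tilt about 0, top at 9 mm). In the last picture the arm partly hid it, so I could not re-measure its position there.
- **Blanks:** All four are in the hopper. Their highest points measured 72 mm or less while the tray was still up, against the 120 mm rim. The tray floor measured empty at 128 mm.
- **Tray:** The crossbar is back at its starting place (y 39 mm, top 243.5 mm). I lowered it at roughly 0.5 rad/s. A last angle check on the tray's side wall gave no usable result, because the crossbar's arm was in the measurement.
- **Bystanders:** The mouse, bottle, chuck key and the two coloured look-alikes appear where they started. I compared them by eye in the pictures only.

**Reported tool point:** The first grasp closed on air, with nothing moved. The real fingertips are about 31 mm behind the reported tool point. I measured this in two camera views and allowed for it from then on.

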